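# Load the reagent rack in order of height

### The job

Load the four reagent bottles into the rack, one upright in each bay, in order of height: the shortest in the bay next to the sampler post and the tallest in the bay farthest from it. Do not knock any bottle over, and leave the tip box, the slide box and the timer where they are.

Things in the scene. Friction and masses are not known exactly. Their poses are not given: they have to be found in the camera images.
- bottle_a: The shortest of four closed white plastic reagent bottles with black caps: 60 mm tall in all, a straight round body 42 mm in diameter up to 44 mm, then a cap 31 mm in diameter. Mass about 78 g (0.7 to 1.4 times). Stands upright on the bench. Origin: centre of its underside; z up along its axis.
- bottle_b: The second shortest of four closed white plastic reagent bottles with black caps: 80 mm tall in all, a straight round body 42 mm in diameter up to 64 mm, then a cap 31 mm in diameter. Mass about 104 g (0.7 to 1.4 times). Stands upright on the bench. Origin: centre of its underside; z up along its axis.
- bottle_c: The second tallest of four closed white plastic reagent bottles with black caps: 100 mm tall in all, a straight round body 42 mm in diameter up to 84 mm, then a cap 31 mm in diameter. Mass about 130 g (0.7 to 1.4 times). Stands upright on the bench. Origin: centre of its underside; z up along its axis.
- bottle_d: The tallest of four closed white plastic reagent bottles with black caps: 120 mm tall in all, a straight round body 42 mm in diameter up to 104 mm, then a cap 31 mm in diameter. Mass about 156 g (0.7 to 1.4 times). Stands upright on the bench. Origin: centre of its underside; z up along its axis.
- rack: Fixed white reagent rack with black bay floors on the bench, 80 mm (its x) by 296 mm (its y), with four square bays in a row along its y. Bay centres: y = -108, -36, +36, +108 mm, x = 0 in its frame. Each bay is 64 mm square inside; its floor is 4 mm above the bench; walls and dividers, 8 mm thick, reach 10 mm above the bench. Origin: underside centre; z up. Its yaw varies.
- sampler_post: Fixed sampler post: 44 mm square grey foot, steel column 18 mm in diameter, black arm on top (92 mm tall) pointing in the rack's +x. It stands in line with the bays at y = +205 or -205 mm in the rack's frame (either end; a 14 mm low grey block with a black spot is at the other). Origin: underside centre. The nearest bay centre is 97 mm away, then 169, 241 and 313 mm.
- tip_box: Bystander: clear and blue pipette tip box, 85 x 120 mm, 56 mm tall, loose. Origin: centre of its underside. Leave it alone.
- slide_box: Bystander: flat blue microscope slide box with a black lid, 80 x 90 mm, 34 mm tall, loose. Origin: centre of its underside. Leave it alone.
- timer: Bystander: white bench timer lying flat, 55 x 70 mm, 22 mm tall, loose. Origin: centre of its underside. Leave it alone.
Mind the look-alikes: they are no part of the job. What is shaped like the bottle_d but red is not meant.

How it is judged (in metres and radians):
At the end, for the whole second after the job is handed in: Each bottle stands upright (within 0.1 rad), released and at rest, on the floor of its own bay (underside 1 to 7 mm above the bench): within 14 mm of the row's centre line and, counted from the sampler post, shortest at 97, then 169, 241 and tallest at 313 mm, each within 15 mm (horizontal distance between bottle_a and sampler_post between 0.082 and 0.112 m and x of bottle_a in the frame of rack between -0.014 and 0.014 m and z of bottle_a in the frame of rack between 0.001 and 0.007 m and angle between each of bottle_a, bottle_b, bottle_c, bottle_d's own z axis and vertical below 0.1 rad and linear speed of each of bottle_a, bottle_b, bottle_c, bottle_d below 0.02 m/s and contact force between each of bottle_a, bottle_b, bottle_c, bottle_d and the fingers below 0.1 N and horizontal distance between bottle_b and sampler_post between 0.154 and 0.184 m and x of bottle_b in the frame of rack between -0.014 and 0.014 m and z of bottle_b in the frame of rack between 0.001 and 0.007 m and horizontal distance between bottle_c and sampler_post between 0.226 and 0.256 m and x of bottle_c in the frame of rack between -0.014 and 0.014 m and z of bottle_c in the frame of rack between 0.001 and 0.007 m and horizontal distance between bottle_d and sampler_post between 0.298 and 0.328 m and x of bottle_d in the frame of rack between -0.014 and 0.014 m and z of bottle_d in the frame of rack between 0.001 and 0.007 m); the robot touches nothing.
It fails at once if a bottle is knocked over (angle between any of bottle_a, bottle_b, bottle_c, bottle_d's own z axis and vertical above 0.8 rad).
It fails at once if the tip box, slide box or timer is moved more than 20 mm (distance of any of tip_box, slide_box, timer from where it was at the start of the episode above 0.02 m).
It also fails if it takes over 102 s, if anything falls off the work surface, if the arm or the gripper's body presses on something with over 40 N, if the wrist force passes 120 N, or if a joint passes its speed limit or range.

### The arm

A 6-joint arm with a two-finger parallel gripper is mounted at the origin on the work surface. World frame = base frame: x ahead of the robot, y to its left, z up, the work surface at z = 0. Lengths are in m, angles in degrees, forces in N, time in s.
With the tool pointing down it reaches from about 0.35 to 0.875 m from the base axis. Payload 4.2 kg.
Tool frame: the origin (TCP) lies at the very end of the fingers, on their centre line; the grasp point (between the pads) lies 19 mm behind it; z points along the fingers, y is the line along which they close (so a half turn about z gives the same grasp; the last joint's range is limited). The gripper opens to 87 mm and grips with 3 to 60 N. Pads are 19 mm wide; open, the fingers measure 117 mm over their backs; the gripper's body (75 mm by 190 mm) begins 51 mm behind the grasp point.
Start: joints at [86.207, 22.042, 0.453, 0, -68.411, -14.817], TCP at [0.199, 0.592, 0.223] pointing down, gripper open.
Joint ranges: [-179.83, 179.83], [-69.29, 118.12], [-61.27, 80.66], [-181.25, 117.63], [-171.15, -9.14], [-177.46, 177.46]. Speed limits (degrees/s): [159.86, 159.86, 180, 180, 180, 180].

### API

Orientations are given as a 3x3 rotation matrix whose columns are the frame's x, y, z axes.
In Python, from station import sense, optics, r gives the robot as it stands. The module is installed in compiled form; this text tells all that it offers.
- The arm moves only by the shell command python3 -m pendant 'ROWS' [OPENING]. ROWS is JSON, a list that holds one entry, the list of rows, each a list of 4 numbers: the shift along the tool's x, y, z normalised to -1 to 1, where 1 is 100 mm, then the turn about the tool's z normalised to -1 to 1, where 1 is 2 rad. A call has 1 to 8 rows; each row is the pose to reach, as a shift and turn from the pose commanded when the call began, along the tool's axes at that moment; what a row does not reach only later rows make up. A row lasts 1/10 s, in which the tool goes at most 50 mm and 8.59 degrees, less where a joint would pass 70% of its speed; a pose out of reach is approached as far as the arm can. A call with a number of a shift or a turn outside -1 to 1 is refused whole. A call with a gripper value outside its range is refused whole. OPENING is the closure, from 0 (fully open) to 1 (shut), set as the call begins (- or left out, the last holds). The fingers move at their own pace and stop on an object; the grip force is fixed at half the most. Time passes only in rows, so rows that repeat a pose let the fingers close. It gives the time, the measured TCP pose, the force, the opening and the grip force at its end, in the units of the state.
- sense(): the state, without advancing time (a new reading comes with each control period).
- optics.capture(name): name is "scene" or "side" or "wrist"; returns the picture (384x512x3 uint8, red, green, blue); there is no depth.
- optics.get_calibration(name): a dict with "camera_matrix" (3x3 intrinsics, pixels), "camera_from_world" (4x4, takes a point from world to camera coordinates). Camera axes: x right, y down, z forward; pixel columns grow to the right and rows downward; lengths in m; the calibration is good to about 2 mm. A picture is of the moment at which its call begins: read the wrist's pose just before it. get_calibration takes no time and is no camera call; for the wrist camera it gives the pose at the moment of the call.
- r.finish_job(): hands the job in; it is judged then, once.
The state is a dict: "time_s": time; "joints": joint angles; "joint_velocities": joint speeds; "effort": joint torques, N m; "tcp_pos": TCP position; "ee_rot": TCP orientation; "wrist_force": force on the tool from outside, world axes, zero at the start; "moment": the same for the moment, N m; "gripper_width": opening from 0.0 (shut) to 1.0 (fully open); "gripper_force": force on a finger pad.
Only numpy, scipy, OpenCV 4.12 (cv2) and the standard library are available. Lean on these libraries where they do the work, as an engineer would, in place of code of your own. Each camera call takes 0.05 s, during which the arm holds its last target. There are 200 camera calls.

## Working session

There is one attempt and no reset: what is moved stays moved. The work goes in short steps, Python scripts to look and compute and a shell command to move; the robot and the scene stay as the last step left them, time stands still between calls to the robot, and variables do not carry over. Pictures are saved under pics/ and viewed, at most 14 in all, crops included, and the job is handed in when it is done.

```bash
mkdir -p pics
python3 - <<'E'
from station import sense, optics, r
import cv2, numpy as np
s=sense(); print(s['time_s'],s['tcp_pos'],s['ee_rot'],s['gripper_width'])
for n in("scene","side","wrist"):
    im=optics.capture(n); cv2.imwrite(f"pics/{n}0.png",im[:,:,::-1])
    c=optics.get_calibration(n); M=np.array(c['camera_from_world']); print(n,np.round(-M[:3,:3].T@M[:3,3],3),np.round(M[2,:3],2))
a=[cv2.imread(f"pics/{n}0.png") for n in("scene","side","wrist")]
E
```

```text
0.0 [0.19921643 0.59175096 0.22146234] [[ 9.47681479e-01 -3.19216941e-01 -5.99201186e-04]
 [-3.19217486e-01 -9.47679142e-01 -2.10742075e-03]
 [ 1.04873940e-04  2.18843911e-03 -9.99997600e-01]] 1.0026021049243703
scene [1.603 0.192 0.688] [-0.83 -0.16 -0.53]
side [ 0.377 -0.823  0.782] [ 0.2   0.74 -0.64]
wrist [0.267 0.569 0.383] [-0.25  0.08 -0.97]
```

View pics/scene0.png

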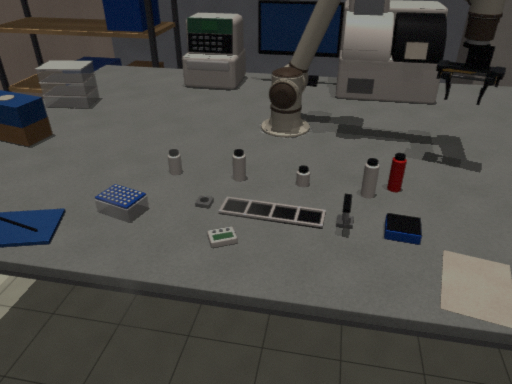

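View pics/side0.png

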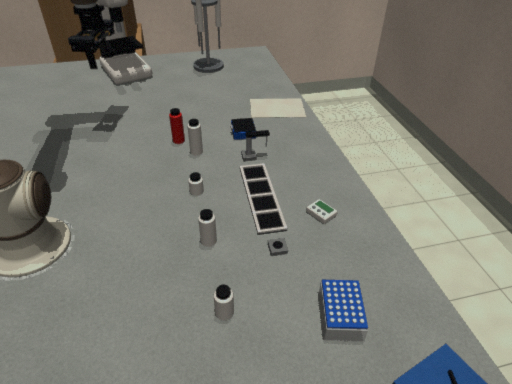

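The side view shows bottle a at (195,183), b at (224,302), c at (207,227) and d at (195,137). The red decoy is at (177,126), the rack bays run (256,172) to (270,219), and the post is at (249,155), at the +y end.

```bash
cat > h.py <<'E'
import cv2, numpy as np
from station import sense, optics, r
def ray(n,uv,z,c=None):
    c=c or optics.get_calibration(n); K=np.array(c['camera_matrix']); M=np.array(c['camera_from_world'])
    R=M[:3,:3]; o=-R.T@M[:3,3]; d=R.T@np.linalg.inv(K)@[uv[0],uv[1],1]
    return (o+d*(z-o[2])/d[2])[:2]
def dark(im,boxes,th=60,amin=15):
    out=[]
    m=(im.max(2)<th).astype(np.uint8)
    for (x0,y0,x1,y1) in boxes:
        n,l,s,c=cv2.connectedComponentsWithStats(m[y0:y1,x0:x1])
        for i in range(1,n):
            if s[i,4]>=amin: out.append((c[i][0]+x0,c[i][1]+y0,s[i,4],*(s[i,:4]+[x0,y0,0,0])))
    return out
E
python3 - <<'E'
from h import *
H=dict(a=.052,b=.072,c=.092,d=.112)
B={'scene':dict(a=(294,163,314,178),b=(165,147,185,162),c=(230,147,248,160),d=(362,155,382,168)),
'side':dict(a=(186,170,205,186),b=(212,282,236,300),c=(196,206,220,222),d=(186,116,205,128))}
for n in B:
    im=cv2.imread(f'pics/{n}0.png')
    for k,b in B[n].items():
        for o in dark(im,[b]): print(n,k,np.round(o,1),np.round(ray(n,o[:2],H[k]),4))
    R={'scene':(218,198,326,225),'side':(238,163,287,232)}[n]
    for o in dark(im,[R],60,40): print(n,'bay',np.round(o,1),np.round(ray(n,o[:2],.004),4))
for n,p in(('scene',(345,225)),('side',(249,156))): print('post',ray(n,p,.007))
for n,p in(('scene',(397,176)),('side',(177,126))): print('red',ray(n,p,.06))
E
```

```text
scene a [303.3 169.   61.  299.  166.   10.    7. ] [0.4451 0.1164]
scene b [173.1 152.3  48.  169.  149.    9.    7. ] [ 0.4497 -0.3091]
scene c [238.2 152.1  58.  234.  149.   10.    7. ] [ 0.4469 -0.0913]
scene d [372.3 161.6  71.  367.  158.   11.    8. ] [0.4716 0.3172]
scene bay [235.4 205.6 196.  224.  200.   23.   12. ] [ 0.6164 -0.0623]
scene bay [259.5 208.9 216.  248.  203.   24.   13. ] [0.6196 0.0099]
scene bay [284.  212.4 230.  273.  206.   23.   14. ] [0.6237 0.0817]
scene bay [309.2 216.  241.  298.  210.   23.   13. ] [0.6277 0.1537]
scene bay [273.1 220.8  68.  245.  217.   56.    8. ] [0.6696 0.0574]
side a [194.7 176.4  69.  190.  173.   10.    8. ] [0.4433 0.1168]
side b [222.8 291.5 160.  216.  285.   14.   14. ] [ 0.4458 -0.3094]
side c [205.8 214.  108.  200.  209.   12.   11. ] [ 0.4458 -0.0898]
side d [193.2 122.1  56.  189.  119.    9.    7. ] [0.471  0.3186]
side bay [253.9 172.2 194.  244.  167.   21.   12. ] [0.6304 0.1573]
side bay [258.4 186.7 229.  248.  181.   22.   13. ] [0.626 0.085]
side bay [263.5 202.5 266.  252.  196.   24.   14. ] [0.6224 0.0128]
side bay [269.  219.9 312.  257.  212.   25.   17. ] [ 0.6184 -0.0596]
post [0.65587806 0.25264711]
post [0.63479597 0.24164167]
red [0.45010282 0.397493  ]
red [0.42191593 0.39374015]
```

```bash
cat >> h.py <<'E'
YAW=-93.2
def go(x,y,z=None):
    s=sense(); R=np.array(s['ee_rot']); p=np.array(s['tcp_pos']); 
    d=np.array([x,y,p[2] if z is None else z])-p
    yaw=np.degrees(np.arctan2(R[1,0],R[0,0]))
    print('t',round(s['time_s'],1),'tcp',p.round(4),'yaw',round(yaw,1),'shift',(R.T@d*10).round(3),'turn',round(np.radians(yaw-YAW)/2,3),'w',round(s['gripper_width'],3),'f',round(s['gripper_force'],1),'j',np.round(s['joints'],0))
E
python3 -m pendant '[[[0.5,0.5,0,0.075],[1,1,0,0.15],[1,1,0,0.225],[1,1,0,0.3],[1,1,0,0.375],[1,1,0,0.45],[1,1,0,0.525],[1,1,0,0.6]]]' 0; python3 -c "
from h import *; go(.471,.3178,.22)"
```

```text
time_s: 0.95
tcp_pos: [0.2622, 0.4653, 0.2223]
ee_rot: [[0.04, -0.999, -0.0], [-0.999, -0.04, -0.001], [0.001, 0.0, -1.0]]
wrist_force: [0.2, -0.2, -0.3]
gripper_width: 1.001
gripper_force: 0.0
t 0.9 tcp [0.2622 0.4653 0.2223] yaw -87.7 shift [ 1.557 -2.028  0.023] turn 0.048 w 1.001 f 0.0 j [ 78.  13. -12.  -0. -65. -76.]
```

```bash
python3 -m pendant '[[[0.3,-0.4,0,0.048],[0.7,-0.9,0,0.048],[0.8,-1,0,0.048],[0.8,-1,0,0.048]]]' >/dev/null; python3 -c "
from h import *; go(.471,.3178,.22)"; python3 -m pendant '[[[0.3,-0.4,0,0],[0.6,-0.8,0,0],[0.8,-1,0,0],[0.8,-1,0,0]]]' > /dev/null; python3 -c "
from h import *; go(.471,.3178,.075)
cv2.imwrite('pics/w1.png',optics.capture('wrist')[:,:,::-1])"
```

```text
t 1.4 tcp [0.3677 0.388  0.2221] yaw -93.1 shift [ 0.645 -1.07   0.022] turn 0.001 w 0.999 f 0.0 j [ 64.  13. -12.   0. -65. -67.]
t 1.8 tcp [0.4631 0.3035 0.222 ] yaw -93.1 shift [-0.149 -0.072  1.47 ] turn 0.001 w 1.001 f 0.0 j [ 50.  15. -10.   0. -65. -53.]
```

View pics/w1.png

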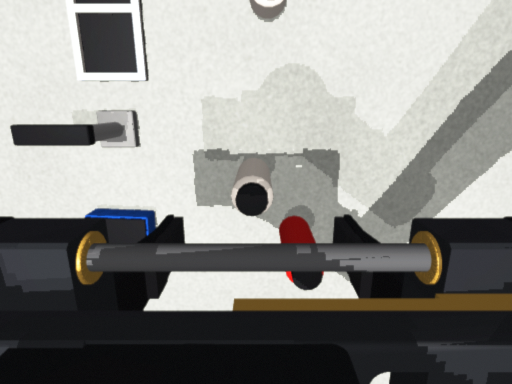

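The wrist view shows d's cap at (252,198), the red decoy at (300,250), the post foot at (117,128) and the nearest bay at (110,38).

```bash
python3 -c "
from h import *
print(ray('wrist',(252,199),.12), 'bay',ray('wrist',(110,37),.004),'foot',ray('wrist',(117,128),.007),'slide',ray('wrist',(122,212),.034))"
```

```text
[0.46862445 0.3155554 ] bay [0.62512127 0.14727051] foot [0.63388317 0.25015663] slide [0.63316714 0.35052695]
```

```bash
python3 -m pendant '[[[-0.14,-0.07,0,0],[-0.14,-0.07,0.3,0],[-0.14,-0.07,0.6,0],[-0.14,-0.07,0.9,0],[-0.14,-0.07,0.9,0]]]' >/dev/null; python3 -m pendant '[[[0,0,0.3,0],[0,0,0.57,0],[0,0,0.57,0],[0,0,0.57,0]]]' >/dev/null;  python3 -m pendant '[[[0,0,0,0],[0,0,0,0],[0,0,0,0],[0,0,0,0],[0,0,0,0],[0,0,0,0],[0,0,0,0],[0,0,0,0]]]' 1; python3 -c "
from h import *; go(.471,.3178,.075)"
```

```text
time_s: 3.5
tcp_pos: [0.4695, 0.319, 0.0756]
ee_rot: [[-0.05, -0.999, 0.0], [-0.999, 0.05, -0.0], [0.0, -0.0, -1.0]]
wrist_force: [-0.1, -0.4, 0.5]
gripper_width: 0.476
gripper_force: 30.0
t 3.5 tcp [0.4695 0.319  0.0756] yaw -92.9 shift [ 0.012 -0.015  0.006] turn 0.003 w 0.476 f 30.0 j [ 51.  25. -19.   0. -46. -53.]
```

```bash
python3 -m pendant '[[[0,0,-0.2,0],[0,0,-0.5,0],[0,0,-0.8,0],[0,0,-1,0],[0,0,-1,0]]]' >/dev/null; python3 -m pendant '[[[0.3,0,-0.2,0],[0.6,-0.3,-0.4,0],[0.9,-0.4,-0.4,0],[1,-0.4,-0.4,0]]]' >/dev/null;  python3 -m pendant '[[[0.4,0,0,0],[0.8,-0.2,0,0],[1,-0.4,0,0],[1,-0.4,0,0]]]' >/dev/null;python3 -m pendant '[[[0.4,-0.1,0,0],[0.8,-0.3,0,0],[1,-0.4,0,0],[1,-0.4,0,0]]]'; python3 -c "
from h import *; go(.6175,-.0623,.0810)"
```

```text
time_s: 5.2
tcp_pos: [0.574, 0.012, 0.2136]
ee_rot: [[-0.053, -0.999, -0.003], [-0.999, 0.053, -0.001], [0.001, 0.003, -1.0]]
wrist_force: [-0.6, 0.5, -1.4]
gripper_width: 0.474
gripper_force: 30.0
t 5.2 tcp [0.574  0.012  0.2136] yaw -93.0 shift [ 0.718 -0.478  1.325] turn 0.001 w 0.474 f 30.0 j [ 17.  18.  -8.  -0. -65. -20.]
```

```bash
python3 -m pendant '[[[0.3,-0.2,0,0],[0.6,-0.4,0,0],[0.72,-0.48,0,0],[0.72,-0.48,0,0],[0.72,-0.48,0,0]]]' >/dev/null; python3 -c "
from h import *; go(.6175,-.0623,.081)
cv2.imwrite('pics/w2.png',optics.capture('wrist')[:,:,::-1])
im=optics.capture('side')[80:280,140:340]
cv2.imwrite('pics/s2.png',cv2.resize(im,None,fx=3,fy=3)[:,:,::-1])"
```

```text
t 5.7 tcp [ 0.6178 -0.0597  0.2146] yaw -92.8 shift [ 2.700e-02 -1.000e-03  1.336e+00] turn 0.003 w 0.474 f 30.0 j [  9.  22.  -1.  -0. -67. -12.]
```

View pics/w2.png

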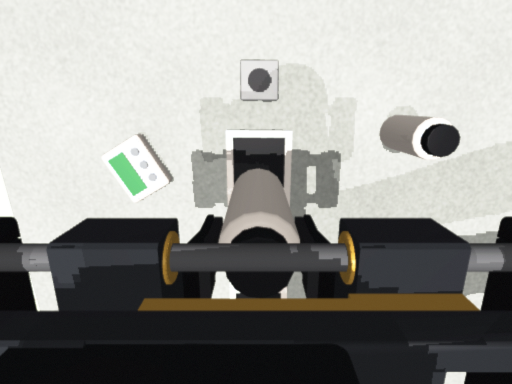

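The rack's end edge runs from (227,131) to (293,131), the block's spot is at (259,79), and the bottle looks to be over the end bay.

```bash
python3 -c "
from h import *
print([ray('wrist',p,z).round(4) for p,z in(((227,131),.01),((293,131),.01),((259,79),.014),((440,139),.1))])"
python3 -m pendant '[[[0.03,0,0.4,0],[0.03,0,0.8,0],[0.03,0,1,0],[0.03,0,1,0],[0.03,0,1,0]]]' >/dev/null; python3 -c "
from h import *; go(.6175,-.0623,.081)"
```

```text
[array([ 0.6534, -0.1033]), array([ 0.5738, -0.0993]), array([ 0.6119, -0.1603]), array([ 0.4491, -0.0932])]
t 6.3 tcp [ 0.619  -0.0631  0.1165] yaw -92.8 shift [-0.008  0.016  0.355] turn 0.004 w 0.472 f 30.0 j [  9.  27.  -8.   0. -55. -12.]
```

```bash
python3 -m pendant '[[[0,0.02,0.15,0],[0,0.02,0.27,0],[0,0.02,0.33,0],[0,0.02,0.36,0],[0,0.02,0.36,0]]]'; python3 -m pendant '[[[0,0,0,0],[0,0,0,0],[0,0,0,0],[0,0,0,0],[0,0,0,0]]]' 0;  python3 -m pendant '[[[0,0,-0.3,0],[0,0,-0.6,0],[0,0,-0.9,0],[0,0,-1,0]]]' | grep pos; python3 -c "
from h import *; go(.4463,-.0903,.055)"
```

```text
time_s: 6.8
tcp_pos: [0.6169, -0.0638, 0.08]
ee_rot: [[-0.05, -0.999, 0.001], [-0.999, 0.05, -0.0], [0.0, -0.001, -1.0]]
wrist_force: [-0.1, -0.1, -1.8]
gripper_width: 0.476
gripper_force: 30.0
time_s: 7.3
tcp_pos: [0.6166, -0.0638, 0.0798]
ee_rot: [[-0.05, -0.999, 0.0], [-0.999, 0.05, -0.0], [-0.0, -0.0, -1.0]]
wrist_force: [0.6, 0.5, 0.4]
gripper_width: 0.845
gripper_force: 0.0
tcp_pos: [0.6183, -0.0638, 0.1835]
t 7.7 tcp [ 0.6183 -0.0638  0.1835] yaw -92.8 shift [0.35  1.714 1.273] turn 0.003 w 0.996 f 0.0 j [  9.  23.  -4.   0. -63. -12.]
```

```bash
python3 -m pendant '[[[0.1,0.3,0,0],[0.3,0.6,0,0],[0.36,0.9,0,0],[0.36,1,0,0],[0.36,1,0,0]]]' >/dev/null;python3 -m pendant '[[[0,0.3,0,0],[0,0.6,0,0],[0,0.71,0,0],[0,0.71,0.2,0],[0,0.71,0.2,0],[0,0.71,0.2,0]]]' >/dev/null; python3 -c "
from h import *; go(.447,-.091,.053)"
```

```text
t 8.8 tcp [ 0.4451 -0.0911  0.1596] yaw -92.8 shift [-0.002 -0.019  1.066] turn 0.003 w 0.998 f 0.0 j [  9.   9. -28.   0. -53. -12.]
```

```bash
python3 -m pendant '[[[0,-0.02,0.3,0],[0,-0.02,0.6,0],[0,-0.02,0.9,0],[0,-0.02,1,0],[0,-0.02,1,0],[0,-0.02,1,0]]]' >/dev/null;python3 -m pendant '[[[0,0,0.07,0],[0,0,0.07,0],[0,0,0.07,0],[0,0,0.07,0],[0,0,0.07,0],[0,0,0.07,0],[0,0,0.07,0],[0,0,0.07,0]]]' 1; python3 -m pendant '[[[0,0,-0.2,0],[0,0,-0.5,0],[0,0,-0.8,0],[0,0,-1,0],[0,0,-1,0]]]' >/dev/null; python3 -c "
from h import *; go(.6215,.0095,.2)"
```

```text
time_s: 10.2
tcp_pos: [0.4459, -0.0913, 0.0526]
ee_rot: [[-0.05, -0.999, -0.0], [-0.999, 0.05, -0.0], [0.0, 0.0, -1.0]]
wrist_force: [-0.3, 0.7, 1.3]
gripper_width: 0.471
gripper_force: 29.9
t 10.7 tcp [ 0.4477 -0.0911  0.1551] yaw -92.8 shift [-1.092 -1.689 -0.438] turn 0.003 w 0.475 f 29.9 j [  9.   9. -28.   0. -52. -12.]
```

```bash
python3 -m pendant '[[[-0.4,-0.1,-0.2,0],[-0.8,-0.3,-0.3,0],[-1,-0.6,-0.3,0],[-1,-0.8,-0.3,0],[-1,-0.8,-0.3,0]]]' >/dev/null;python3 -m pendant '[[[-0.09,-0.4,0,0],[-0.09,-0.7,0,0],[-0.09,-0.88,0,0],[-0.09,-0.88,0,0],[-0.09,-0.88,0.3,0],[-0.09,-0.88,0.6,0],[-0.09,-0.88,0.6,0],[-0.09,-0.88,0.6,0]]]' >/dev/null; python3 -c "
from h import *; go(.6215,.0095,.0575)"
```

```text
t 12.0 tcp [0.6181 0.0087 0.1223] yaw -92.9 shift [-0.01  -0.035  0.648] turn 0.003 w 0.481 f 29.9 j [ 16.  26.  -8.   0. -56. -19.]
```

```bash
python3 -m pendant '[[[-0.01,-0.03,0.2,0],[-0.01,-0.03,0.4,0],[-0.01,-0.03,0.55,0],[-0.01,-0.03,0.62,0],[-0.01,-0.03,0.65,0],[-0.01,-0.03,0.65,0]]]'; python3 -m pendant '[[[0,0,0,0],[0,0,0,0],[0,0,0,0],[0,0,0,0],[0,0,0,0]]]' 0 | grep -E 'pos|force|width';  python3 -m pendant '[[[0,0,-0.3,0],[0,0,-0.6,0],[0,0,-0.9,0],[0,0,-1,0]]]' | grep pos; python3 -c "
from h import *; go(.448,-.3092,.032)"
```

```text
time_s: 12.6
tcp_pos: [0.6228, 0.0101, 0.0586]
ee_rot: [[-0.05, -0.999, 0.002], [-0.999, 0.05, 0.0], [-0.0, -0.002, -1.0]]
wrist_force: [-0.4, -0.5, -2.2]
gripper_width: 0.476
gripper_force: 29.9
tcp_pos: [0.6223, 0.01, 0.0578]
wrist_force: [0.9, -0.5, 0.4]
gripper_width: 0.839
gripper_force: 0.0
tcp_pos: [0.6241, 0.0102, 0.1614]
t 13.5 tcp [0.6241 0.0102 0.1614] yaw -92.8 shift [3.279 1.609 1.28 ] turn 0.003 w 0.995 f 0.0 j [ 16.  24.  -5.   0. -60. -19.]
```

```bash
python3 -m pendant '[[[0,0.4,-0.1,0],[0.4,0.8,-0.1,0],[0.8,1,-0.1,0],[1,1,-0.1,0],[1,1,-0.1,0]]]' >/dev/null;python3 -m pendant '[[[0.4,0.2,0,0],[0.8,0.4,0,0],[1,0.6,0,0],[1,0.6,0,0]]]' >/dev/null; python3 -m pendant '[[[0.4,0,0,0],[0.8,0,0,0],[1,0,0,0],[1,0,0,0]]]' >/dev/null;python3 -c "
from h import *; go(.448,-.3092,.032)
cv2.imwrite('pics/w3.png',optics.capture('wrist')[:,:,::-1])"
```

```text
t 14.8 tcp [ 0.4483 -0.2828  0.1668] yaw -93.0 shift [ 0.264 -0.011  1.348] turn 0.002 w 1.005 f 0.0 j [-15.  16. -18.   0. -57.  12.]
```

View pics/w3.png

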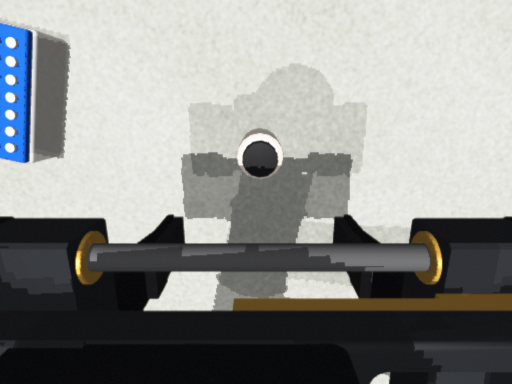

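Bottle b's cap is centred at (259,158), about midway between the fingers; the tip box is well clear at the left.

```bash
python3 -c "
from h import *
print(ray('wrist',(259,159),.08))"; python3 -m pendant '[[[0.26,-0.01,0,0],[0.26,-0.01,0.3,0],[0.26,-0.01,0.6,0],[0.26,-0.01,0.9,0],[0.26,-0.01,1,0],[0.26,-0.01,1,0]]]' >/dev/null; python3 -m pendant '[[[0,0,0.2,0],[0,0,0.35,0],[0,0,0.35,0],[0,0,0.35,0]]]' >/dev/null; python3 -m pendant '[[[0,0,0,0],[0,0,0,0],[0,0,0,0],[0,0,0,0],[0,0,0,0],[0,0,0,0]]]' 1; python3 -m pendant '[[[0,0,-0.2,0],[0,0,-0.5,0],[0,0,-0.8,0],[0,0,-1,0],[0,0,-1,0]]]' >/dev/null; python3 -c "
from h import *; go(.6250,.0815,.2)"
```

```text
[ 0.446003   -0.31009581]
time_s: 16.45
tcp_pos: [0.447, -0.3077, 0.0326]
ee_rot: [[-0.05, -0.999, -0.0], [-0.999, 0.05, -0.0], [0.0, 0.0, -1.0]]
wrist_force: [1.0, -1.2, -0.1]
gripper_width: 0.543
gripper_force: 0.0
t 16.9 tcp [ 0.4488 -0.3084  0.1354] yaw -92.8 shift [-3.98  -1.57  -0.645] turn 0.003 w 0.475 f 30.0 j [-17.  19. -18.   0. -53.  15.]
```

b may have been gripped slightly late, during the start of the lift, so I'm checking its height in the fingers.

```bash
python3 -c "
from h import *
go(.625,.0815,.2)
im=optics.capture('side'); p=sense()['tcp_pos']
c=optics.get_calibration('side'); K=np.array(c['camera_matrix']);M=np.array(c['camera_from_world'])
for z in (p[2]-.0326,p[2]-.0326-.012,p[2]):
    q=K@(M@[p[0],p[1],z,1])[:3]; print(z,q[:2]/q[2])
u,v=(q[:2]/q[2]).astype(int)
cv2.imwrite('pics/s3.png',cv2.resize(im[v-80:v+90,u-80:u+80],None,fx=3.5,fy=3.5)[:,:,::-1]); print(u-80,v-80)"
```

```text
t 16.9 tcp [ 0.4488 -0.3084  0.1354] yaw -92.8 shift [-3.98  -1.57  -0.645] turn 0.003 w 0.475 f 30.0 j [-17.  19. -18.   0. -53.  15.]
0.10078703917558049 [222.90545718 282.12160472]
0.08878703917558049 [223.13452898 285.72561507]
0.13338703917558048 [222.2611324  271.98437607]
142 191
```

View pics/s3.png

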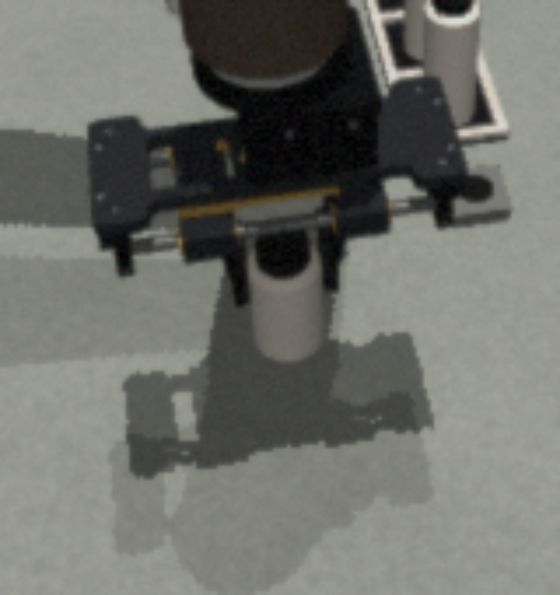

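```bash
python3 -c "
from h import *
p=sense()['tcp_pos']
c=optics.get_calibration('side'); K=np.array(c['camera_matrix']);M=np.array(c['camera_from_world'])
for z in (.1028,.0988,.0948,.0908):
    q=K@(M@[p[0]-.003,p[1]-.0208,z,1])[:3]; print(z,q[:2]/q[2])"
```

```text
0.1028 [223.32968376 290.02469439]
0.0988 [223.40679633 291.23404656]
0.0948 [223.48342493 292.43580857]
0.0908 [223.55957409 293.63005167]
```

```bash
python3 -m pendant '[[[-0.3,0,-0.2,0],[-0.7,0,-0.2,0],[-1,0,-0.2,0],[-1,0,-0.2,0]]]' >/dev/null; python3 -m pendant '[[[-0.4,0,0,0],[-0.8,0,0,0],[-1,0,0,0],[-1,0,0,0]]]' >/dev/null; python3 -m pendant '[[[-0.4,0,0,0],[-0.8,0,0,0],[-1,-0.1,0,0],[-1,-0.2,0,0]]]' >/dev/null; python3 -m pendant '[[[-0.4,-0.2,0,0],[-0.8,-0.5,0,0],[-0.98,-0.8,0,0],[-0.98,-0.9,0,0],[-0.98,-0.9,0,0]]]' >/dev/null; python3 -c "
from h import *; go(.6250,.0815,.075)"
```

```text
t 18.7 tcp [0.5776 0.083  0.1507] yaw -93.0 shift [-0.011 -0.476  0.756] turn 0.002 w 0.475 f 30.0 j [ 24.  22. -11.  -0. -57. -27.]
```

```bash
python3 -m pendant '[[[-0.01,-0.3,0,0],[-0.01,-0.46,0,0],[-0.01,-0.47,0.3,0],[-0.01,-0.47,0.6,0],[-0.01,-0.47,0.78,0],[-0.01,-0.47,0.78,0],[-0.01,-0.47,0.78,0]]]'; python3 -c "
from h import *; go(.6250,.0815,.055)
im=optics.capture('side')[120:270,160:320]
cv2.imwrite('pics/s4.png',cv2.resize(im,None,fx=4,fy=4)[:,:,::-1])"
```

```text
time_s: 19.4
tcp_pos: [0.6234, 0.0816, 0.0748]
ee_rot: [[-0.051, -0.999, -0.001], [-0.999, 0.051, -0.001], [0.001, 0.001, -1.0]]
wrist_force: [1.0, 0.4, -0.1]
gripper_width: 0.472
gripper_force: 30.0
t 19.4 tcp [0.6234 0.0816 0.0748] yaw -92.9 shift [ 0.    -0.016  0.198] turn 0.002 w 0.472 f 30.0 j [ 22.  30.  -9.   0. -51. -25.]
```

View pics/s4.png

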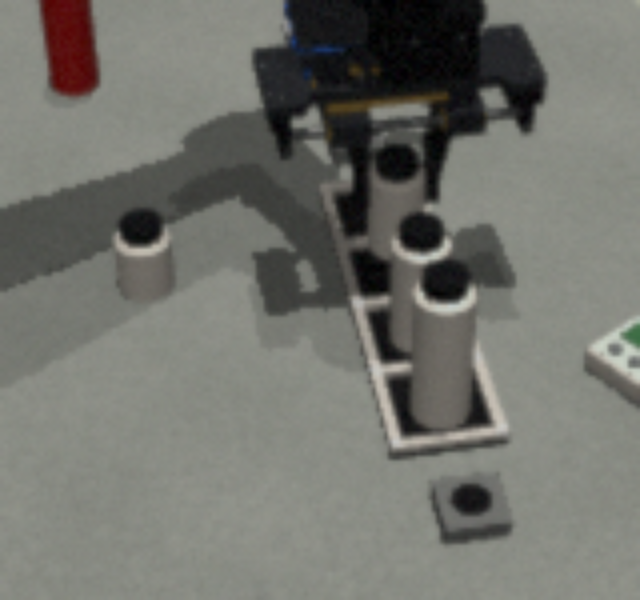

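d and c stand in their bays, and b hangs over the third. I'll lower it slowly and watch the force.

```bash
python3 -m pendant '[[[0,-0.02,0.1,0],[0,-0.02,0.2,0],[0,-0.02,0.23,0],[0,-0.02,0.24,0],[0,-0.02,0.24,0],[0,-0.02,0.24,0]]]' | grep -E 'pos|force'; for i in 1 2; do python3 -m pendant '[[[0,0,0.02,0],[0,0,0.03,0],[0,0,0.03,0]]]' | grep -E 'pos|wrist'; done
```

```text
tcp_pos: [0.6261, 0.0831, 0.0508]
wrist_force: [-0.0, 0.4, -0.5]
gripper_force: 30.0
tcp_pos: [0.6257, 0.0829, 0.0474]
wrist_force: [-0.1, 0.8, -0.6]
tcp_pos: [0.6259, 0.0829, 0.0448]
wrist_force: [-0.6, 0.3, 1.0]
```

```bash
for i in 1; do python3 -m pendant '[[[0,0,0.01,0],[0,0,0.01,0],[0,0,0.01,0]]]' | grep -E 'pos|wrist';python3 -m pendant '[[[0,0,0.01,0],[0,0,0.01,0],[0,0,0.01,0]]]' | grep -E 'pos|wrist'; done
```

```text
tcp_pos: [0.6259, 0.0829, 0.0447]
wrist_force: [-2.2, -0.5, 6.0]
tcp_pos: [0.626, 0.0828, 0.0446]
wrist_force: [-2.8, 0.2, 9.4]
```

Contact with the floor (the TCP has stopped and the force is rising). Release.

```bash
python3 -m pendant '[[[0,0,-0.01,0],[0,0,-0.01,0],[0,0,-0.01,0],[0,0,-0.01,0],[0,0,-0.01,0],[0,0,-0.01,0]]]' 0 | grep -E 'pos|force|width';  python3 -m pendant '[[[0,0,-0.3,0],[0,0,-0.6,0],[0,0,-0.9,0],[0,0,-1,0]]]' | grep pos; python3 -c "
from h import *; go(.4442,.1167,.012)"
```

```text
tcp_pos: [0.6258, 0.0829, 0.0433]
wrist_force: [1.0, -0.6, -0.0]
gripper_width: 0.931
gripper_force: 0.0
tcp_pos: [0.6277, 0.0834, 0.1473]
t 22.2 tcp [0.6277 0.0834 0.1473] yaw -92.8 shift [-0.24   1.858  1.342] turn 0.003 w 0.997 f 0.0 j [ 22.  26.  -5.   0. -59. -25.]
```

```bash
python3 -m pendant '[[[0,0.4,0,0],[-0.1,0.8,0,0],[-0.2,1,0,0],[-0.24,1,0,0],[-0.24,1,0,0]]]' >/dev/null;python3 -m pendant '[[[0,0.3,0,0],[0,0.7,0,0],[0,0.86,0,0],[0,0.86,0.2,0],[0,0.86,0.4,0],[0,0.86,0.4,0],[0,0.86,0.4,0]]]' >/dev/null; python3 -c "
from h import *; go(.4442,.1167,.013)"
```

```text
t 23.4 tcp [0.4422 0.1162 0.1035] yaw -92.9 shift [-0.007 -0.02   0.905] turn 0.003 w 1.002 f 0.0 j [ 35.  14. -32.   0. -45. -38.]
```

```bash
python3 -m pendant '[[[0,-0.02,0.3,0],[0,-0.02,0.6,0],[0,-0.02,0.8,0],[0,-0.02,0.9,0],[0,-0.02,0.9,0],[0,-0.02,0.9,0]]]' >/dev/null;python3 -m pendant '[[[0,0,0,0],[0,0,0,0],[0,0,0,0],[0,0,0,0],[0,0,0,0],[0,0,0,0],[0,0,0,0],[0,0,0,0]]]' 1 |grep -E 'pos|grip'; python3 -m pendant '[[[0,0,0,0],[0,0,0,0],[0,0,-0.2,0],[0,0,-0.5,0],[0,0,-0.8,0],[0,0,-1,0],[0,0,-1,0]]]' |grep grip; python3 -c "
from h import *; go(.629,.1535,.12)"
```

```text
tcp_pos: [0.4432, 0.1161, 0.0135]
gripper_width: 0.477
gripper_force: 30.0
gripper_width: 0.473
gripper_force: 30.0
t 25.6 tcp [0.445  0.1171 0.1162] yaw -92.8 shift [-0.455 -1.82  -0.026] turn 0.003 w 0.473 f 30.0 j [ 35.  13. -31.   0. -46. -38.]
```

```bash
python3 -m pendant '[[[-0.2,-0.4,0,0],[-0.4,-0.8,0,0],[-0.45,-1,0,0],[-0.45,-1,0,0]]]' >/dev/null;python3 -m pendant '[[[0,-0.4,0,0],[0,-0.7,0,0],[0,-0.82,0,0],[0,-0.82,0.3,0],[0,-0.82,0.6,0],[0,-0.82,0.6,0],[0,-0.82,0.6,0]]]' >/dev/null; python3 -c "
from h import *; go(.629,.1535,.0185)"
```

```text
t 26.6 tcp [0.6264 0.1514 0.0528] yaw -92.8 shift [-0.022 -0.026  0.343] turn 0.003 w 0.472 f 30.0 j [ 28.  33.  -8.   0. -49. -31.]
```

```bash
python3 -m pendant '[[[-0.02,-0.03,0.1,0],[-0.02,-0.03,0.2,0],[-0.02,-0.03,0.29,0],[-0.02,-0.03,0.33,0],[-0.02,-0.03,0.34,0],[-0.02,-0.03,0.34,0]]]' | grep -E 'pos|wrist'; python3 -m pendant '[[[0,0,0,0],[0,0,0,0],[0,0,0,0],[0,0,0,0],[0,0,0,0],[0,0,0,0]]]' 0 | grep -E 'pos|grip';  python3 -m pendant '[[[0,0,-0.2,0],[0,0,-0.5,0],[0,0,-0.8,0],[0,0,-1,0]]]' | grep pos; python3 -m pendant '[[[0,0.4,-0.4,0],[0,0.8,-0.8,0],[0,1,-1,0],[0,1,-1,0]]]' | grep pos;python3 -m pendant '[[[0,0.4,-0.2,0],[0,0.8,-0.4,0],[0,0.9,-0.4,0],[0,0.9,-0.4,0]]]' | grep pos;  python3 -c "
from h import *
B={'side':.0}
for n,R in(('side',(190,120,300,270)),('scene',(210,150,360,260))):
    im=optics.capture(n); x0,y0,x1,y1=R
    cv2.imwrite(f'pics/{n}9.png',cv2.resize(im[y0:y1,x0:x1],None,fx=4,fy=4)[:,:,::-1])"
```

```text
tcp_pos: [0.6304, 0.1538, 0.0195]
wrist_force: [0.1, -0.3, -0.9]
tcp_pos: [0.6304, 0.1538, 0.0196]
gripper_width: 0.929
gripper_force: 0.0
tcp_pos: [0.6312, 0.1541, 0.122]
tcp_pos: [0.53, 0.1596, 0.2253]
tcp_pos: [0.4397, 0.1634, 0.26]
```

View pics/side9.png

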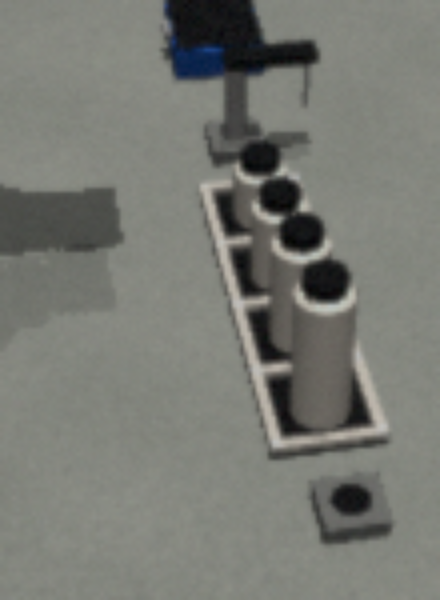

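View pics/scene9.png

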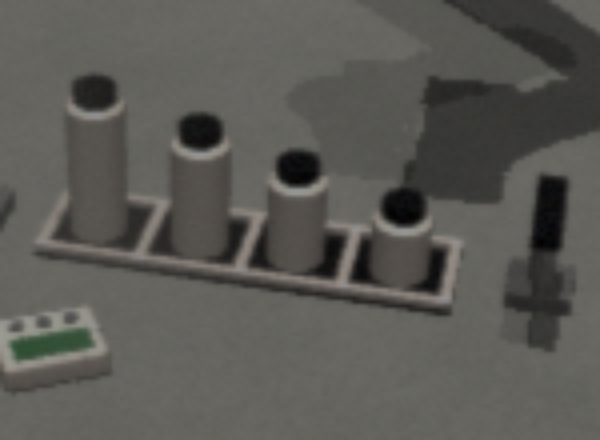

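Both views show the four bottles upright in their bays, shortest by the post; cap centres in the scene view are about (311,202), (285,192), (260.5,183) and (233.5,173). I'll check those numbers, then hand in.

```bash
python3 -c "
from h import *
P=np.array([.635,.2505]); x=np.array([.9985,-.0555])
for k,u,v,s1,s2,h in(('a',404,207,260,157,.056),('b',298,168,279,195,.076),('c',201,131,302,232,.096),('d',94,92,326,280,.116)):
    for n,q in(('scene',(210+u/4,150+v/4)),('side',(190+s1/4,120+s2/4))):
        p=ray(n,q,h); print(k,n,p.round(4),'dist',np.linalg.norm(p-P).round(4),'rx',((p-P)@x).round(4))"
```

```text
a scene [0.6337 0.1555] dist 0.095 rx 0.0039
a side [0.6323 0.1536] dist 0.097 rx 0.0027
b scene [0.6294 0.0813] dist 0.1693 rx 0.0038
b side [0.6271 0.0784] dist 0.1723 rx 0.0017
c scene [0.6263 0.0128] dist 0.2378 rx 0.0045
c side [0.6247 0.009 ] dist 0.2417 rx 0.0031
d scene [ 0.6215 -0.0635] dist 0.3143 rx 0.0039
d side [ 0.6193 -0.0662] dist 0.3171 rx 0.0019
```

```bash
python3 -c "
from station import r; print(r.finish_job())"
```

```text
the job is handed in; nothing more can be done
None
```

The job is handed in: all four bottles stand upright in the rack, shortest next to the sampler post and tallest farthest away, each within about 5 mm of its target by the cameras; the tip box, slide box and timer were never touched.

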